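Index the connector microscope's turret to the duplex port and take the shot

ROBOT

A 6-joint arm with a two-finger parallel gripper is mounted at the origin on the work surface. World frame = base frame: x ahead of the robot, y to its left, z up, the work surface at z = 0. Lengths are in m, angles in rad, forces in N, time in s.
With the tool pointing down it reaches from about 0.375 to 0.975 m from the base axis. Payload 3.8 kg.
Tool frame: the origin (TCP) lies midway between the tips of the shut fingers; the grasp point (between the pads) lies 19 mm behind it; z points along the fingers, y is the line along which they close (so a half turn about z gives the same grasp; the last joint's range is limited). The gripper opens to 88 mm and grips with 3 to 60 N. Pads are 18 mm wide; open, the fingers measure 123 mm over their backs; the gripper's body (75 mm by 187 mm) begins 45 mm behind the grasp point.
Start: joints at [-1.295, 0.264, 1.604, -0, 1.274, -0.037], TCP at [0.208, -0.642, 0.201] pointing down, gripper open.
Joint ranges: [-2.63, 2.63], [-0.94, 2.18], [0.31, 2.57], [-1.31, 4.45], [0, 2.66], [-2.55, 2.55]. Speed limits (rad/s): [2.57, 2.57, 3.14, 3.14, 3.14, 3.14].

INTERFACE

Orientations are given as a rotation vector (axis times angle).
In Python, from rig import telemetry, read_camera, camera_info, workorder, find_in, outline_of, mark_of gives the robot as it stands. The module is installed in compiled form; this text tells all that it offers.
- The arm moves only by the shell command python3 -m crank 'ROWS' [FORCE]. ROWS is a JSON object of lists of equal length, an entry for each row: "dp": the shift along the world's x, y, z in m, a list of three; "rot": the turn, a rotation vector about the world's x, y, z in rad, a list of three; "gripper": the finger opening in m, from 0 to 0.0881. A call has 1 to 20 rows; each row is the pose to reach, as a shift and turn from the pose commanded when the call began; what a row does not reach only later rows make up. A row lasts 1/10 s, in which the tool goes at most 50 mm and 8.59 degrees, less where a joint would pass 70% of its speed; a pose out of reach is approached as far as the arm can. A call with a gripper value outside its range is refused whole. The fingers move at their own pace and stop on an object; FORCE is the grip in N (left out, the last holds). Time passes only in rows, so rows that repeat a pose let the fingers close. It gives the time, the measured TCP pose, the force, the opening and the grip force at its end, in the units of the state.
- telemetry.read_state(): the state, without advancing time (a new reading comes with each control period).
- read_camera(name): name is "side" or "top"; returns (picture, depth): 480x640x3 uint8, red, green, blue; 480x640 float32, m along the optical axis (not along the pixel's ray), 0 where there is no reading.
- camera_info(name): a dict with "fx", "fy", "cx", "cy" (pixels), "dist" ([k1, k2, p1, p2, k3] as OpenCV has them; the pictures are not rectified), "rvec" (rotation vector, rad) and "tvec" (3), from world to camera coordinates, as OpenCV has them. Camera axes: x right, y down, z forward; pixel columns grow to the right and rows downward; lengths in m; the calibration is good to about 2 mm. A picture is of the moment at which its call begins. camera_info takes no time and is no camera call.
- workorder.close_job(): hands the job in; it is judged then, once.
Trained networks look in the newest picture that a camera, given by its name, has taken for a name from the list of things; names that differ only in an ending like _2 or _b are one class to them, and where a whole thing is asked for, a point or a joint stands for the part that bears it (a point fixed in the world has none). Each returns a list of dicts, best first, with "confidence" (0 to 1); they miss things now and then, are a little off and sometimes report something else, mostly with a low value. They report only what shows in the picture. A call takes as long as a camera call.
- find_in(camera, thing): "extent" ([centre column, centre row, width, height] in pixels, round what is visible of it).
- outline_of(camera, thing): "pixels" (480x640 bool, what is visible of it) and "extent" ([centre column, centre row, width, height] in pixels, round what is visible of it).
- mark_of(camera, thing): "point" ([row, column] in pixels: a listed point, or the origin of a listed thing).
The state is a dict: "t": time; "qpos": joint angles; "joint_vel": joint speeds; "effort": joint torques, N m; "eef_pos": TCP position; "eef_rot": TCP orientation; "ft_force": force on the tool from outside, world axes, zero at the start; "moment": the same for the moment, N m; "width": opening from 0.0 (shut) to 1.0 (fully open); "grasp_force": force on a finger pad.
Only numpy, scipy, OpenCV 4.12 (cv2) and the standard library are available. Lean on these libraries where they do the work, as an engineer would, in place of code of your own. Each camera call takes 0.05 s, during which the arm holds its last target. There are 200 camera calls.

TASK

On the connector inspection microscope, push lightly against the turret's upright tabs to turn it round until the duplex port (the long block with two square openings) clicks home at the arrow on the deck. Then press the round key on the deck right down to take the picture, and let it come up again. Pick nothing up, and leave the loose things on and around the microscope where they are.

Things in the scene. Friction and masses are not known exactly. Their poses are not given: they have to be found in the camera images.
- scope: Connector inspection microscope, bolted down: a grey cabinet 200 mm (its x) by 310 mm (its y), flat aluminium deck 70 mm above the bench. Origin at the centre of its underside, z up; its front faces its -x. A turret stands on the right half of the deck (-y), a low black screen (top 100 mm above the bench) at the left rear, a round key at the left front.
- hub (a point): The turret's vertical axis at the top face of its dark disc (94 mm above the bench, 104 mm across, 10 mm thick). Five ports, 72 degrees apart, stand on it 32 mm from the axis, at most 18 mm high: the duplex, then counter-clockwise from above a round threaded barrel, a square single port, a taller round barrel, a flat blank. Nothing else stands on the deck within 95 mm of the axis.
- tab (a point): Top middle of one thumb tab, the one straight across the hub from the duplex port; it turns with the turret. Five alike, midway between the ports, at 36, 108, 180, 252, 324 degrees round from the duplex: grey upright radial plates 6 mm thick, one with the disc, from 48 to 80 mm off the axis, 84 to 110 mm above the bench (16 mm above the disc); 14 mm of air under them.
- turret (a joint): Turn of the turret about the hub in rad: 0 with the duplex port home at the arrow, growing counter-clockwise from above, endless both ways (whole turns count as the same). It stays where it is left (about 0.5 N at a tab). Every 72 degrees, at each port's home, a spring catch clicks: within some 6 degrees it draws the turret exactly home; about 3 N at a tab pushes it in or out.
- duplex_port (a point): Centre of the top of the duplex port: a grey block with two square openings side by side, 27 mm long across the radius, 13 mm wide and 14 mm high; the only oblong port. It turns with the turret, 32 mm from its axis.
- gate (a point): Where the duplex port's top centre stands when it is home: 32 mm from the hub on its front (-x of the scope) side, over the lens, 108 mm above the bench. Fixed to the cabinet. A black arrow on the deck in front of the turret points at it.
- key_top (a point): Centre of the top of the picture key, a round grey push key 26 mm across in a black collar 42 mm across on the deck's left front, its top 88 mm above the bench and 6 mm above the collar. Pressed straight down.
- key (a joint): Travel of the picture key in m: 0 up, 0.005 fully down; about 4 N; it springs back.
- dust_cap: Loose turned steel cap, 18 mm across, 17 mm high, standing on the deck between the key and the turret. Origin at its underside.
- cleaner_pen: Loose connector cleaner lying on the bench in front of the microscope, about 150 mm long, 26 mm high.
- tape_roll: Loose roll of black tape lying flat on the bench to the right of the microscope, 68 mm across, 19 mm high.
- cleaver: Loose fibre cleaver, a black and steel block 75 by 62 mm, 50 mm high, to the right of the microscope.
- swab_tub: Loose clear tub of cotton swabs, 52 mm across, 81 mm high with the swabs, to the left of the microscope.
- solvent_bottle: Loose white pump bottle, 68 mm across, 140 mm high, to the left of the microscope.
- wipes_box: Loose box of wipes, 115 by 115 mm, 100 mm high with the wipe, behind the microscope.

How it is judged:
On the way, in this order (a step that is already met when the one before it is completed fails the run):
1. the duplex port is home at the arrow and the turret is at rest (horizontal distance between duplex_port and gate below 0.003 m and velocity of joint turret between -0.05 and 0.05 rad/s), for 0.2 s.
2. the picture key is pressed right down with the duplex port home (value of joint key above 0.004 m and horizontal distance between duplex_port and gate below 0.003 m), for 0.05 s.
At the end, for the whole second after the job is handed in: The duplex port stands within 3 mm of its place at the arrow with the turret at rest, and the picture key, pressed at least 4 mm down after that, is up again (all of step 1 and value of joint key below 0.001 m); the robot touches nothing.
It fails at once if the turret is pushed or gripped with more than 25 N (contact force between the fingers and turret above 25 N).
It fails at once if a loose thing on or around the microscope is moved more than 15 mm or picked up (distance of any of dust_cap, cleaner_pen, tape_roll, cleaver, swab_tub, solvent_bottle, wipes_box from where it was at the start of the episode above 0.015 m).
It also fails if it takes over 64 s, if anything falls off the work surface, if the arm or the gripper's body presses on something with over 40 N, if the wrist force passes 120 N, or if a joint passes its speed limit or range.

## Working session

There is one attempt and no reset: what is moved stays moved. The work goes in short steps, Python scripts to look and compute and a shell command to move; the robot and the scene stay as the last step left them, time stands still between calls to the robot, and variables do not carry over. Pictures are saved under pics/ and viewed, at most 10 in all, crops included, and the job is handed in when it is done.

```bash
mkdir -p pics; cat > h.py <<'E'
import numpy as np,cv2
from rig import telemetry, read_camera, camera_info, workorder, find_in, outline_of, mark_of
def ray(cam,uv):
    c=camera_info(cam);K=np.array([[c['fx'],0,c['cx']],[0,c['fy'],c['cy']],[0,0,1]])
    p=cv2.undistortPoints(np.array([[uv]],float),K,np.array(c['dist']))[0,0]
    R=cv2.Rodrigues(np.array(c['rvec'],float))[0];t=np.array(c['tvec'],float).ravel()
    return -R.T@t, R.T@np.array([p[0],p[1],1.])
def atz(cam,uv,z):
    o,d=ray(cam,uv);return o+d*(z-o[2])/d[2]
def atd(cam,uv,dep):
    o,d=ray(cam,uv);return o+d*dep
def proj(cam,P):
    c=camera_info(cam);K=np.array([[c['fx'],0,c['cx']],[0,c['fy'],c['cy']],[0,0,1]])
    return cv2.projectPoints(np.array(P,float).reshape(-1,1,3),np.array(c['rvec'],float),np.array(c['tvec'],float),K,np.array(c['dist']))[0][:,0]
E
python3 - <<'E'
from h import *
np.set_printoptions(precision=4,suppress=True)
Z=dict(hub=.094,tab=.110,duplex_port=.108,key_top=.088,dust_cap=.07,gate=.108,scope=0)
for cam in('top','side'):
    p,d=read_camera(cam);cv2.imwrite(f'pics/{cam}0.png',p[...,::-1])
    for n,z in Z.items():
        for r in mark_of(cam,n)[:2]:
            v,u=r['point'];print(cam,n,round(r['confidence'],2),[round(u),round(v)],atz(cam,(u,v),z),atd(cam,(u,v),d[int(v),int(u)]))
s=telemetry.read_state();print(s['t'],s['eef_pos'],s['eef_rot'],s['width'])
E
```

```text
top hub 0.78 [364, 260] [0.5453 0.016  0.094 ] [0.545  0.0163 0.0987]
top tab 0.9 [387, 288] [ 0.4935 -0.0252  0.11  ] [ 0.4935 -0.0253  0.1096]
top duplex_port 0.79 [353, 243] [0.5746 0.0369 0.108 ] [0.5747 0.0368 0.1075]
top key_top 0.55 [277, 280] [0.5056 0.1782 0.088 ] [0.5055 0.1777 0.0929]
top dust_cap 0.43 [304, 294] [0.479  0.1283 0.07  ] [0.4792 0.1277 0.0856]
top gate 0.68 [362, 276] [0.5131 0.0205 0.108 ] [0.5134 0.0196 0.0957]
top scope 0.88 [331, 262] [0.5451 0.0773 0.    ] [0.5416 0.0779 0.0711]
side hub 0.78 [290, 277] [ 0.5437 -0.0092  0.094 ] [ 0.5418 -0.019   0.1006]
side tab 0.92 [268, 278] [ 0.5012 -0.0285  0.11  ] [ 0.5014 -0.0268  0.1088]
side duplex_port 0.89 [299, 252] [0.5736 0.0496 0.108 ] [0.5825 0.0916 0.0823]
side key_top 0.43 [254, 228] [0.5088 0.1954 0.088 ] [0.5133 0.2325 0.0678]
side dust_cap 0.63 [241, 255] [0.4722 0.1259 0.07  ] [0.4719 0.1227 0.0719]
side gate 0.76 [275, 263] [0.5229 0.0202 0.108 ] [0.5267 0.0435 0.0932]
side scope 0.8 [283, 290] [0.5492 0.0883 0.    ] [ 0.5317 -0.0108  0.0695]
0.8 [ 0.2077 -0.6422  0.2009] [-3.1032 -0.4894 -0.    ] 0.9972158340729681
```

```bash
python3 - <<'E'
import cv2
a=cv2.imread('pics/top0.png')[190:360,220:460];cv2.imwrite('pics/topc.png',cv2.resize(a,(800,567),interpolation=cv2.INTER_CUBIC))
a=cv2.imread('pics/side0.png')[150:360,180:460];cv2.imwrite('pics/sidec.png',cv2.resize(a,(800,600),interpolation=cv2.INTER_CUBIC))
E
```

```text
(no output)
```

View pics/topc.png

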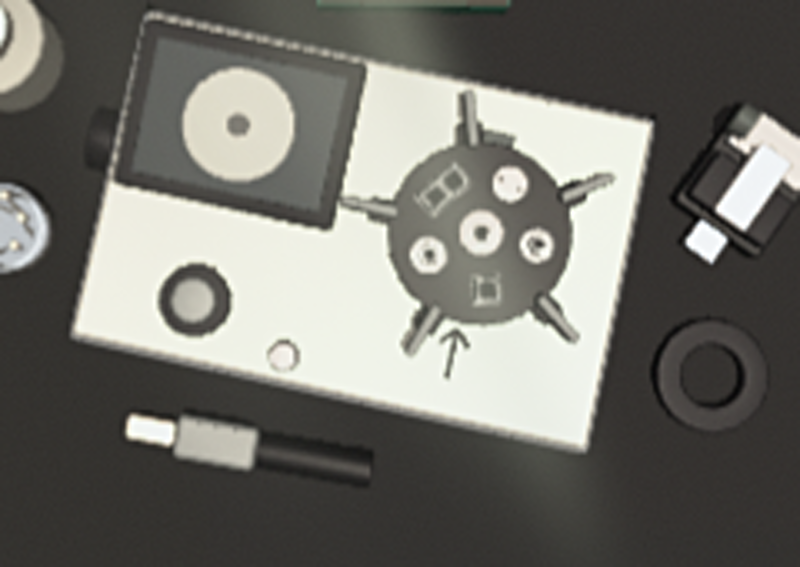

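View pics/sidec.png

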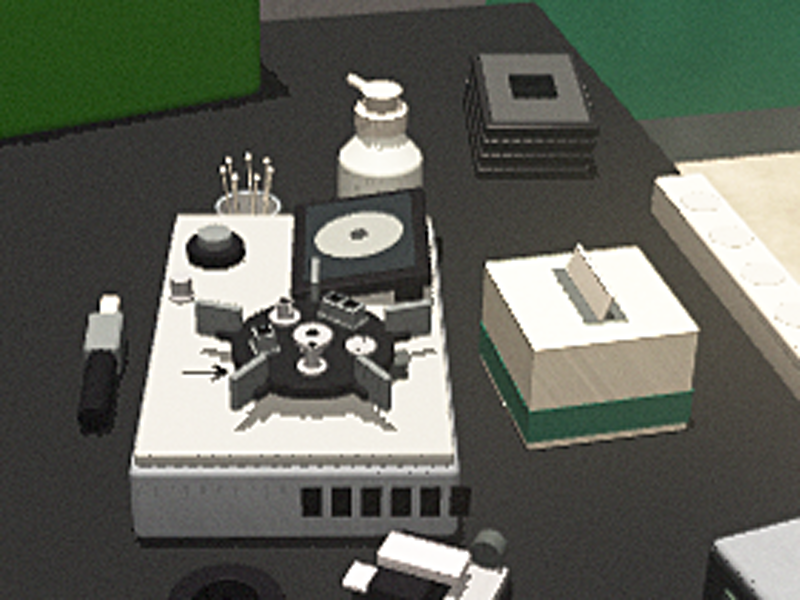

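The top crop shows the hub at (481,232), the duplex behind-left at (442,190), the arrow at (455,352) in front and the key at (193,300). The side crop agrees. Next I refine the scope yaw, hub, turret angle and key from the depth.

```bash
cat > m.py <<'E'
from h import *
np.set_printoptions(precision=4,suppress=True)
def cloud(cam,d):
    v,u=np.nonzero(d>0);c=camera_info(cam);K=np.array([[c['fx'],0,c['cx']],[0,c['fy'],c['cy']],[0,0,1]])
    p=cv2.undistortPoints(np.stack([u,v],1).astype(float)[:,None],K,np.array(c['dist']))[:,0]
    R=cv2.Rodrigues(np.array(c['rvec'],float))[0];t=np.array(c['tvec'],float).ravel()
    return (np.c_[p,np.ones(len(p))]*d[v,u][:,None]-t)@R
def measure(hub=(.545,.016)):
    p,d=read_camera('top');P=cloud('top',d);hub=np.array(hub)
    k=P[(P[:,2]>.064)&(P[:,2]<.076)&(np.hypot(P[:,0]-.545,P[:,1]-.077)<.2)]
    c,s,a=cv2.minAreaRect(k[:,:2].astype(np.float32));print('deck',c,s,a,len(k))
    q=P[(P[:,2]>.088)&(np.hypot(*(P[:,:2]-hub).T)<.056)&(P[:,2]<.099)]
    print('disc',cv2.minEnclosingCircle(q[:,:2].astype(np.float32)),len(q))
    r=P[:,:2]-hub;rr=np.hypot(*r.T);t=(rr>.057)&(rr<.082)&(P[:,2]>.1)&(P[:,2]<.116)
    an=np.degrees(np.arctan2(r[t,1],r[t,0]));print('tab phase mod72',np.degrees(np.angle(np.mean(np.exp(5j*np.radians(an)))))/5,t.sum(),np.sort(an).round(0))
    for n,z in(('duplex_port',.108),('tab',.110)):
        for m in mark_of('top',n)[:1]:
            v,u=m['point'];w=atz('top',(u,v),z)[:2]-hub;print(n,m['confidence'],np.degrees(np.arctan2(w[1],w[0])),np.hypot(*w))
    return p,d,P
E
python3 - <<'E'
from m import *
p,d,P=measure()
k=P[(P[:,2]>.084)&(P[:,2]<.096)&(np.hypot(P[:,0]-.5055,P[:,1]-.178)<.03)]
print('key',len(k),k.mean(0),cv2.minEnclosingCircle(k[:,:2].astype(np.float32)))
for n,z in(('hub',.094),('scope',.0)):
    o=outline_of('top',n)[0];v,u=np.nonzero(o['pixels']);print(n,o['extent'],len(u))
for uv in((148,12),(654,121),(588,450),(73,335)):print(atz('top',(220+uv[0]/3.333,190+uv[1]/3.333),.07))
for uv in((458,330),(447,378)):print('arrow',atz('top',(220+uv[0]/3.333,190+uv[1]/3.333),.07))
E
```

```text
deck (0.5846498012542725, 0.07482306659221649) (0.30258598923683167, 0.2674863636493683) 78.18965148925781 8725
disc ((0.5452314019203186, 0.01597030647099018), 0.05576800927519798) 2065
tab phase mod72 5.960893146438453 211 [-142. -142. -141. -141. -141. -140. -140. -140. -140. -140. -140. -140.
 -140. -140. -139. -139. -139. -139. -139. -139. -138. -138. -138. -138.
 -138. -138. -138. -138. -138. -137. -137. -137. -137. -137. -137. -137.
 -136. -136. -136. -136. -136.  -69.  -69.  -69.  -69.  -69.  -68.  -68.
  -68.  -68.  -68.  -68.  -67.  -67.  -67.  -67.  -67.  -67.  -67.  -67.
  -66.  -66.  -66.  -66.  -66.  -66.  -66.  -65.  -65.  -65.  -65.  -65.
  -65.  -65.  -65.  -64.  -64.  -64.  -64.  -64.  -64.  -64.    4.    4.
    4.    4.    4.    5.    5.    5.    5.    5.    5.    5.    6.    6.
    6.    6.    6.    6.    7.    7.    7.    7.    7.    7.    7.    7.
    7.    8.    8.    8.    8.    8.    8.    8.    8.    8.    9.    9.
    9.    9.   76.   76.   76.   76.   76.   77.   77.   77.   77.   77.
   77.   77.   77.   77.   78.   78.   78.   78.   78.   78.   78.   79.
   79.   79.   79.   79.   79.   79.   79.   79.   80.   80.   80.   80.
   80.   80.   80.   80.   80.   80.   81.   81.   81.   81.   81.   81.
  146.  147.  147.  147.  147.  147.  147.  148.  148.  148.  148.  148.
  148.  148.  149.  149.  149.  149.  149.  149.  149.  150.  150.  150.
  150.  150.  150.  150.  150.  150.  150.  151.  151.  151.  151.  151.
  151.  151.  151.  152.  152.  152.  152.]
duplex_port 0.82 47.196858713325526 0.03288003086419315
tab 0.59 -140.01549048833002 0.06100507607831924
key 157 [0.5044 0.1777 0.0896] ((0.5043846964836121, 0.17524456977844238), 0.017549199983477592)
hub [330.2, 258.4, 176.6, 131.8] 16113
scope [330.6, 257.9, 173.3, 126.3] 16015
[0.6723 0.2087 0.07  ]
[ 0.6121 -0.0864  0.07  ]
[ 0.4228 -0.0485  0.07  ]
[0.4838 0.2473 0.07  ]
arrow [0.4899 0.0262 0.07  ]
arrow [0.4625 0.0323 0.07  ]
```

```bash
python3 -m crank '{"dp":[[0.03,0.05,0],[0.06,0.1,0],[0.085,0.15,0],[0.11,0.2,0],[0.135,0.24,0],[0.16,0.28,0],[0.185,0.32,0],[0.21,0.36,0],[0.23,0.4,0],[0.255,0.44,0],[0.275,0.48,0],[0.3,0.52,0],[0.32,0.555,0],[0.33,0.575,0],[0.337,0.588,0],[0.337,0.588,0],[0.337,0.588,0],[0.337,0.588,0]],"rot":[[0,0,-0.02],[0,0,-0.04],[0,0,-0.06],[0,0,-0.08],[0,0,-0.1],[0,0,-0.12],[0,0,-0.14],[0,0,-0.14],[0,0,-0.14],[0,0,-0.14],[0,0,-0.14],[0,0,-0.14],[0,0,-0.14],[0,0,-0.14],[0,0,-0.14],[0,0,-0.14],[0,0,-0.14],[0,0,-0.14]],"gripper":[0,0,0,0,0,0,0,0,0,0,0,0,0,0,0,0,0,0]}' 20
python3 -c "
from h import *
s=telemetry.read_state();print(s['qpos'],s['eef_pos'],s['eef_rot'])
p,d=read_camera('side');cv2.imwrite('pics/s1.png',cv2.resize(p[120:360,170:490,::-1],(800,600)))"
```

```text
t: 2.85
eef_pos: [0.5442, -0.0554, 0.2009]
eef_rot: [3.13, 0.269, -0.001]
ft_force: [-0.4, -0.2, 0.8]
width: 0.003
grasp_force: 0.0
[-1.46691875e-01  2.21176613e-02  1.87856617e+00 -5.15068670e-04
  1.24121041e+00  1.25281685e+00] [ 0.54416962 -0.05541873  0.20086342] [ 3.12965234e+00  2.68955491e-01 -6.37182370e-04]
```

View pics/s1.png

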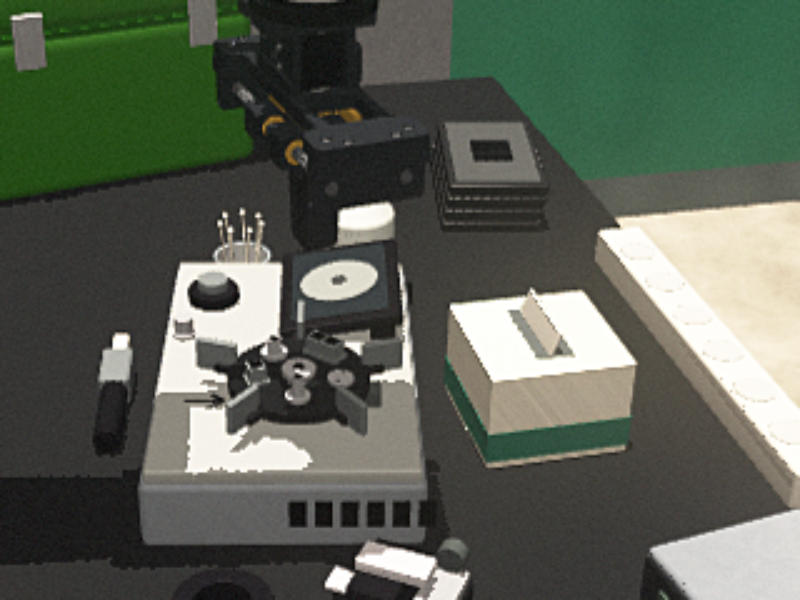

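The shut fingers hang at about (315,240), above the gap between the front-right tabs at (245,405) and (355,405). The way down is free, so I descend.

```bash
python3 -m crank '{"dp":[[0,0,-0.03],[0,0,-0.06],[0,0,-0.08],[0,0,-0.095],[0,0,-0.103],[0,0,-0.103]],"rot":[[0,0,0],[0,0,0],[0,0,0],[0,0,0],[0,0,0],[0,0,0]],"gripper":[0,0,0,0,0,0]}'
python3 - <<'E'
import numpy as np
# from phi=-90 commanded (0.545,-0.054): list shifts
for ph in list(range(-86,50,4))+[47,48]:
    a=np.radians(ph);print(ph,round(.07*np.cos(a),4),round(.07*np.sin(a)+.07,4),round(np.radians(ph+90),3))
E
```

```text
t: 3.5
eef_pos: [0.5439, -0.0547, 0.097]
eef_rot: [-3.13, -0.27, 0.003]
ft_force: [0.3, 0.1, -0.0]
width: 0.006
grasp_force: 0.0
-86 0.0049 0.0002 0.07
-82 0.0097 0.0007 0.14
-78 0.0146 0.0015 0.209
-74 0.0193 0.0027 0.279
-70 0.0239 0.0042 0.349
-66 0.0285 0.0061 0.419
-62 0.0329 0.0082 0.489
-58 0.0371 0.0106 0.559
-54 0.0411 0.0134 0.628
-50 0.045 0.0164 0.698
-46 0.0486 0.0196 0.768
-42 0.052 0.0232 0.838
-38 0.0552 0.0269 0.908
-34 0.058 0.0309 0.977
-30 0.0606 0.035 1.047
-26 0.0629 0.0393 1.117
-22 0.0649 0.0438 1.187
-18 0.0666 0.0484 1.257
-14 0.0679 0.0531 1.326
-10 0.0689 0.0578 1.396
-6 0.0696 0.0627 1.466
-2 0.07 0.0676 1.536
2 0.07 0.0724 1.606
6 0.0696 0.0773 1.676
10 0.0689 0.0822 1.745
14 0.0679 0.0869 1.815
18 0.0666 0.0916 1.885
22 0.0649 0.0962 1.955
26 0.0629 0.1007 2.025
30 0.0606 0.105 2.094
34 0.058 0.1091 2.164
38 0.0552 0.1131 2.234
42 0.052 0.1168 2.304
46 0.0486 0.1204 2.374
47 0.0477 0.1212 2.391
48 0.0468 0.122 2.409
```

```bash
python3 -m crank '{"dp":[[0.005,0,0],[0.01,0.001,0],[0.0145,0.0015,0],[0.0193,0.0027,0],[0.024,0.004,0],[0.0285,0.006,0],[0.033,0.008,0],[0.037,0.0105,0],[0.041,0.0135,0],[0.045,0.0165,0],[0.0485,0.0195,0],[0.052,0.023,0],[0.055,0.027,0],[0.058,0.031,0],[0.0605,0.035,0],[0.0605,0.035,0]],"rot":[[0,0,0.07],[0,0,0.14],[0,0,0.21],[0,0,0.28],[0,0,0.35],[0,0,0.42],[0,0,0.49],[0,0,0.56],[0,0,0.63],[0,0,0.7],[0,0,0.77],[0,0,0.84],[0,0,0.91],[0,0,0.98],[0,0,1.05],[0,0,1.05]],"gripper":[0,0,0,0,0,0,0,0,0,0,0,0,0,0,0,0]}'
python3 - <<'E'
from m import *
p,d,P=measure();cv2.imwrite('pics/t2.png',cv2.resize(p[190:360,220:460,::-1],(800,567)))
E
```

```text
t: 5.1
eef_pos: [0.6067, -0.0191, 0.0996]
eef_rot: [2.571, 1.803, 0.004]
ft_force: [0.1, 0.1, -0.6]
width: 0.006
grasp_force: 0.0
deck (0.5854858160018921, 0.07430928945541382) (0.3025726079940796, 0.26940956711769104) 78.1283187866211 6655
disc ((0.5461899042129517, 0.018995121121406555), 0.05489987134933472) 978
tab phase mod72 6.1293111486192 161 [-140. -140. -140. -140. -140. -140. -139. -139. -139. -139. -139. -138.
 -138. -138. -138. -138. -138. -138. -137. -137. -137. -137. -137. -137.
 -137. -136. -136. -136. -136.  -69.  -68.    4.    4.    4.    4.    5.
    5.    5.    5.    5.    5.    5.    5.    6.    6.    6.    6.    6.
    6.    7.    7.    7.    7.    7.    7.    7.    7.    8.    8.    8.
    8.    8.    8.    8.    8.    8.    8.    9.    9.    9.    9.    9.
   76.   76.   76.   76.   76.   77.   77.   77.   77.   77.   77.   77.
   77.   77.   78.   78.   78.   78.   78.   78.   78.   78.   79.   79.
   79.   79.   79.   79.   79.   79.   80.   80.   80.   80.   80.   80.
   80.   80.   80.   80.   80.   81.   81.   81.   81.  146.  147.  147.
  147.  147.  147.  147.  148.  148.  148.  148.  148.  148.  148.  149.
  149.  149.  149.  149.  149.  149.  149.  150.  150.  150.  150.  150.
  150.  150.  150.  151.  151.  151.  151.  151.  151.  151.  151.  151.
  151.  152.  152.  152.  152.]
duplex_port 0.95 44.873025196024464 0.03130310580611853
tab 0.96 -142.89008696398466 0.06072283779563945
```

View pics/t2.png

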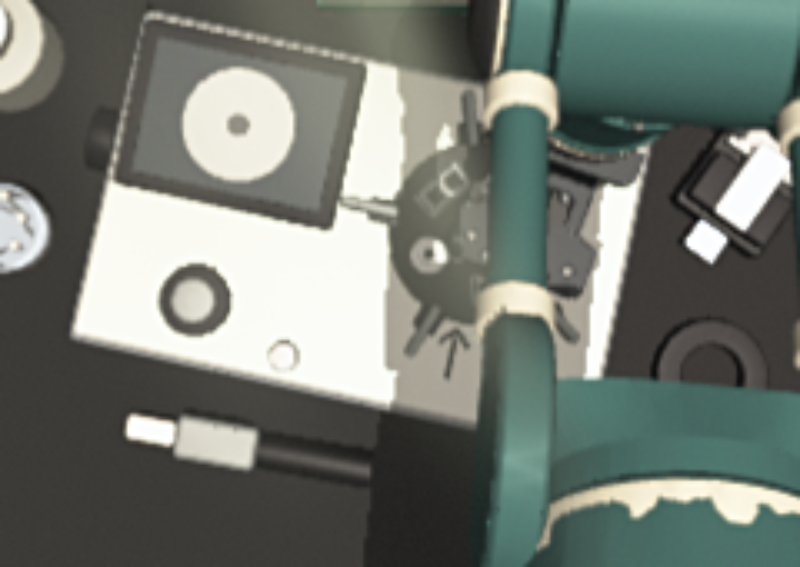

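The turret is still where it was: duplex at (445,190), tabs unmoved. The fingers must have missed the tab, so I check from the side and compare the tool's projected position.

```bash
python3 - <<'E'
from m import *
s=telemetry.read_state();print(s['eef_pos'])
p,d=read_camera('side')
P=s['eef_pos'];q=[P,[.545,.016,.094]]+[[.545+.064*np.cos(np.radians(a)),.016+.064*np.sin(np.radians(a)),.11] for a in(-138,-66,6,78,150)]
im=p[...,::-1].copy();im=cv2.resize(im[150:360,180:460],(800,600),interpolation=cv2.INTER_CUBIC)
for i,x in enumerate(proj('side',q)):
    x=(x-[180,150])*20/7;cv2.putText(im,str(i),tuple(x.astype(int)),0,.6,(0,0,255),1);cv2.circle(im,tuple(x.astype(int)),3,(0,0,255),-1)
cv2.imwrite('pics/s2.png',im);print(proj('top',q))
E
```

```text
[ 0.6058 -0.0195  0.0988]
[[383.2024 227.395 ]
 [363.8903 259.6353]
 [387.6721 285.3741]
 [396.2523 245.5362]
 [361.1492 224.8504]
 [330.675  251.5062]
 [346.8706 289.1031]]
```

View pics/s2.png

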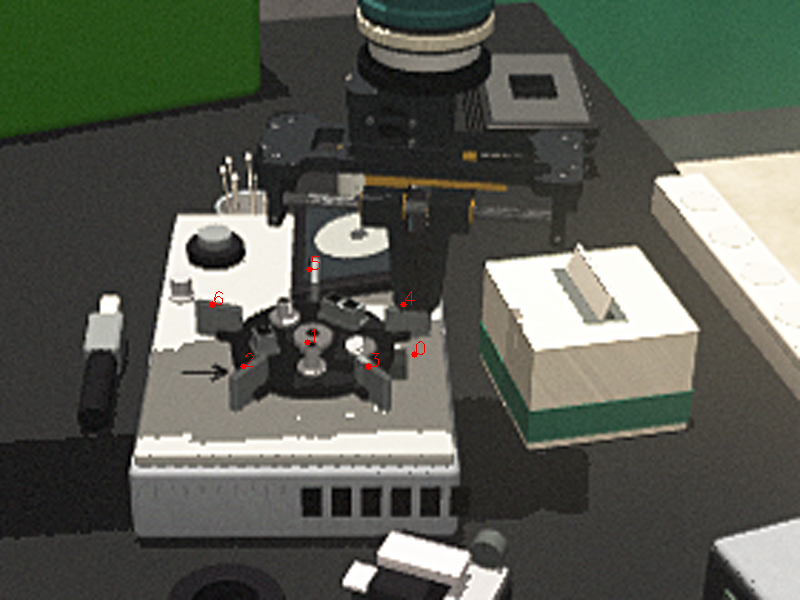

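The finger tip shows at about (420,305), behind the rear tab, while the telemetry TCP projects to (415,352). I measure the tip by depth.

```bash
python3 - <<'E'
from m import *
s=telemetry.read_state();print(s['eef_pos'],s['qpos'])
p,d=read_camera('side')
for v in range(222,276,3):
    print(v,*[f"({u}) {atd('side',(u,v),d[v,u]).round(3)} {p[v,u].mean():.0f}" for u in (322,327,331)])
p,d=read_camera('top');P=cloud('top',d)
for z0 in np.arange(.1,.3,.02):
    k=P[(P[:,2]>=z0)&(P[:,2]<z0+.02)&(P[:,0]>.45)&(P[:,0]<.75)&(P[:,1]<.09)&(P[:,1]>-.15)];print(round(z0,2),len(k),k.mean(0)[:2],k.min(0)[:2],k.max(0)[:2])
E
```

```text
[ 0.6055 -0.0195  0.0985] [-0.0732  0.2169  1.859  -0.0001  1.0648  0.2761]
222 (322) [ 0.592 -0.041  0.216] 88 (327) [ 0.601 -0.041  0.216] 65 (331) [ 0.604 -0.053  0.221] 35
225 (322) [ 0.599 -0.017  0.197] 22 (327) [ 0.6   -0.044  0.211] 43 (331) [ 0.604 -0.054  0.216] 32
228 (322) [ 0.599 -0.016  0.191] 20 (327) [0.652 0.15  0.097] 44 (331) [ 0.604 -0.055  0.211] 39
231 (322) [ 0.6   -0.012  0.183] 31 (327) [ 0.61  -0.01   0.181] 43 (331) [ 0.605 -0.053  0.204] 41
234 (322) [ 0.599 -0.018  0.181] 36 (327) [ 0.607 -0.02   0.181] 37 (331) [ 0.611 -0.032  0.187] 41
237 (322) [ 0.596 -0.027  0.18 ] 39 (327) [ 0.605 -0.026  0.179] 39 (331) [ 0.611 -0.033  0.182] 42
240 (322) [ 0.597 -0.025  0.173] 41 (327) [ 0.605 -0.027  0.173] 39 (331) [ 0.611 -0.031  0.174] 36
243 (322) [ 0.597 -0.026  0.168] 34 (327) [ 0.605 -0.028  0.168] 34 (331) [ 0.612 -0.029  0.168] 40
246 (322) [ 0.597 -0.025  0.161] 38 (327) [ 0.606 -0.027  0.161] 39 (331) [ 0.611 -0.033  0.164] 38
249 (322) [ 0.597 -0.026  0.156] 37 (327) [ 0.606 -0.026  0.155] 40 (331) [ 0.612 -0.031  0.157] 44
252 (322) [ 0.598 -0.025  0
[... 281 characters left out ...]
) [0.61  0.022 0.1  ] 81 (327) [0.62  0.022 0.099] 83 (331) [0.639 0.065 0.071] 255
264 (322) [0.61  0.021 0.095] 81 (327) [0.62  0.021 0.094] 84 (331) [0.637 0.057 0.069] 142
267 (322) [0.609 0.017 0.091] 30 (327) [0.619 0.02  0.088] 94 (331) [0.634 0.045 0.07 ] 137
270 (322) [0.616 0.043 0.067] 148 (327) [0.624 0.036 0.07 ] 135 (331) [0.631 0.033 0.071] 137
273 (322) [0.612 0.027 0.071] 121 (327) [0.621 0.023 0.072] 135 (331) [0.63  0.027 0.069] 140
0.1 396 [0.5712 0.038 ] [ 0.475  -0.0502] [0.7473 0.0891]<stdin>:8: RuntimeWarning: Mean of empty slice.
  ret = um.true_divide(
Traceback (most recent call last):
ValueError: zero-size array to reduction operation minimum which has no identity
```

```bash
python3 - <<'E'
from m import *
for v in(214,217,220):
    o,r=ray('side',(296,v));k=(-.08-o[1])/r[1];print(v,o+k*r)
print(proj('side',[[.544,-.055,.201],[.544,-.055,.238],[.6055,-.0195,.0985],[.6055,-.0195,.136]]))
E
```

```text
214 [ 0.5408 -0.08    0.256 ]
217 [ 0.5408 -0.08    0.2509]
220 [ 0.5407 -0.08    0.2457]
[[294.8995 237.2131]
 [294.8426 216.888 ]
 [324.9564 274.3394]
 [325.458  256.3234]]
```

The tool's xy agrees with telemetry, but the real tip is about 37 mm higher than reported, in both poses. The camera is trustworthy here (tab heights come out right), so I allow for that. The fingers now stand clear in the gap between the right tab (-66°) and the rear tab (6°). I lower them there and push the rear tab.

```bash
python3 -m crank '{"dp":[[0,0,-0.01],[0,0,-0.02],[0,0,-0.028],[0,0,-0.033],[0,0,-0.036],[0,0,-0.036]],"rot":[[0,0,0],[0,0,0],[0,0,0],[0,0,0],[0,0,0],[0,0,0]],"gripper":[0,0,0,0,0,0]}'
python3 - <<'E'
from m import *
p,d=read_camera('side');P=cloud('side',d)
k=P[(np.hypot(P[:,0]-.606,P[:,1]+.02)<.035)&(P[:,2]>.113)&(P[:,2]<.135)];print(len(k),k.min(0),k.max(0),k.mean(0))
k=P[(np.hypot(P[:,0]-.606,P[:,1]+.02)<.03)&(P[:,2]>.076)&(P[:,2]<.15)];print(np.histogram(k[:,2],bins=np.arange(.076,.15,.004)))
cv2.imwrite('pics/s3.png',cv2.resize(p[150:360,180:460,::-1],(800,600),interpolation=cv2.INTER_CUBIC))
E
```

```text
t: 6.0
eef_pos: [0.6047, -0.0192, 0.0611]
eef_rot: [-2.572, -1.803, 0.002]
ft_force: [-0.2, 0.4, -0.9]
width: 0.007
grasp_force: 0.0
190 [ 0.5862 -0.0356  0.1133] [ 0.6186 -0.0107  0.1348] [ 0.6023 -0.0272  0.1239]
(array([13, 10,  5,  8, 42, 13, 26, 37, 27, 32, 36, 41, 30, 31, 38, 36, 67,
       41]), array([0.076, 0.08 , 0.084, 0.088, 0.092, 0.096, 0.1  , 0.104, 0.108,
       0.112, 0.116, 0.12 , 0.124, 0.128, 0.132, 0.136, 0.14 , 0.144,
       0.148]))
```

View pics/s3.png

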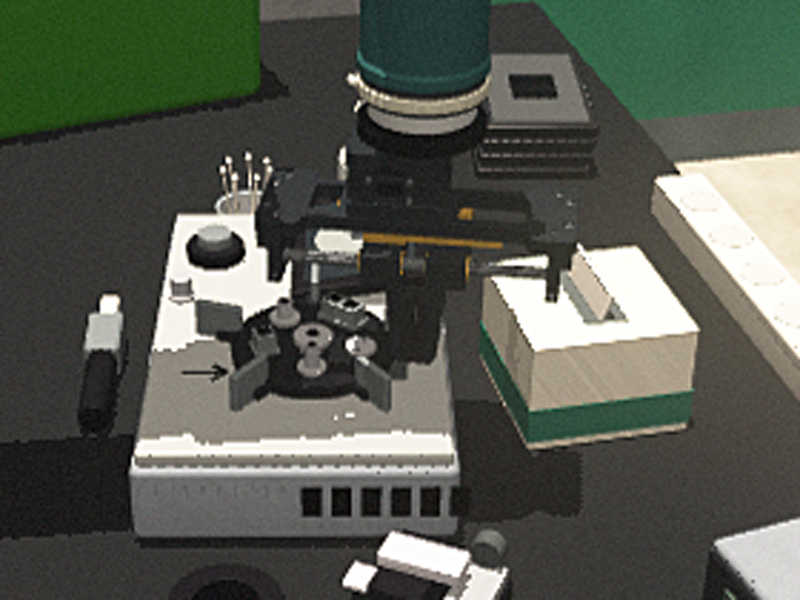

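```bash
python3 - <<'E'
from m import *
p,d=read_camera('side')
for u,vs in((374,range(236,262,3)),(278,range(230,252,3))):
    for v in vs: print(u,v,atd('side',(u,v),d[v,u]).round(3),p[v,u].mean().round())
P=cloud('side',d)
k=P[(P[:,0]>.66)&(P[:,0]<.9)&(P[:,2]>.05)&(P[:,2]<.105)&(P[:,1]>-.1)&(P[:,1]<.2)];print('box',k.min(0),k.max(0),len(k))
for n in('wipes_box','solvent_bottle','swab_tub'):
    m=mark_of('top',n) if read_camera('top') else 0
    for r in m[:1]:print(n,r['confidence'],atz('top',r['point'][::-1],0))
# rows phi from -30 at step 4
for ph in list(range(-26,120,4))+[119,120]:
    a=np.radians(ph);b=np.radians(-30);print(ph,*(.07*np.array([np.cos(a)-np.cos(b),np.sin(a)-np.sin(b)])).round(4),round(a-b,2))
E
```

```text
374 236 [ 0.67  -0.079  0.202] 46.0
374 239 [ 0.671 -0.079  0.196] 48.0
374 242 [ 0.672 -0.077  0.189] 54.0
374 245 [ 0.671 -0.08   0.186] 47.0
374 248 [ 0.671 -0.081  0.181] 49.0
374 251 [ 0.672 -0.08   0.174] 35.0
374 254 [ 0.673 -0.078  0.167] 20.0
374 257 [0.719 0.043 0.083] 255.0
374 260 [0.714 0.029 0.085] 253.0
278 230 [ 0.522 -0.025  0.201] 33.0
278 233 [ 0.522 -0.021  0.193] 31.0
278 236 [ 0.522 -0.021  0.187] 29.0
278 239 [ 0.522 -0.024  0.183] 25.0
278 242 [ 0.522 -0.022  0.176] 25.0
278 245 [ 0.521 -0.024  0.172] 12.0
278 248 [ 0.521 -0.023  0.165] 170.0
278 251 [0.546 0.123 0.071] 242.0
box [ 0.6872 -0.0079  0.05  ] [0.8039 0.1137 0.1041] 2601
wipes_box 0.8 [0.7527 0.0529 0.    ]
solvent_bottle 0.84 [0.6636 0.2989 0.    ]
swab_tub 0.89 [0.5506 0.2955 0.    ]
-26 0.0023 0.0043 0.07
-22 0.0043 0.0088 0.14
-18 0.006 0.0134 0.21
-14 0.0073 0.0181 0.28
-10 0.0083 0.0228 0.35
-6 0.009 0.0277 0.42
-2 0.0093 0.0326 0.49
2 0.0093 0.0374 0.56
6 0.009 0.0423 0.63
10 0.0083 0.0472 0.7
14 0.0073 0.0519 0.77
18 0.006 0.0566 0.84
22 0.0043 0.0612 0.91
26 0.0023 0.0657 0.98
30 0.0 0.07 1.05
34 -0.0026 0.0741 1.12
38 -0.0055 0.0781 1.19
42 -0.0086 0.0818 1.26
46 -0.012 0.0854 1.33
50 -0.0156 0.0886 1.4
54 -0.0195 0.0916 1.47
58 -0.0235 0.0944 1.54
62 -0.0278 0.0968 1.61
66 -0.0322 0.0989 1.68
70 -0.0367 0.1008 1.75
74 -0.0413 0.1023 1.82
78 -0.0461 0.1035 1.88
82 -0.0509 0.1043 1.95
86 -0.0557 0.1048 2.02
90 -0.0606 0.105 2.09
94 -0.0655 0.1048 2.16
98 -0.0704 0.1043 2.23
102 -0.0752 0.1035 2.3
106 -0.0799 0.1023 2.37
110 -0.0846 0.1008 2.44
114 -0.0891 0.0989 2.51
118 -0.0935 0.0968 2.58
119 -0.0946 0.0962 2.6
120 -0.0956 0.0956 2.62
```

The tip is level with the tabs at (415,360) and the gripper body's lowest part is at z = 0.165, clear of everything. Pushing the rear tab round.

```bash
python3 -m crank '{"dp":[[0.0023,0.0043,0],[0.0043,0.0088,0],[0.006,0.0134,0],[0.0073,0.018,0],[0.0083,0.0228,0],[0.009,0.0277,0],[0.0093,0.0326,0],[0.0093,0.0374,0],[0.009,0.0423,0],[0.0083,0.0472,0],[0.0073,0.052,0],[0.006,0.0566,0],[0.0043,0.0612,0],[0.0023,0.0657,0],[0,0.07,0],[-0.0026,0.074,0],[-0.0055,0.078,0],[-0.0055,0.078,0]],"rot":[[0,0,0.07],[0,0,0.14],[0,0,0.21],[0,0,0.28],[0,0,0.35],[0,0,0.42],[0,0,0.49],[0,0,0.56],[0,0,0.63],[0,0,0.7],[0,0,0.77],[0,0,0.84],[0,0,0.91],[0,0,0.98],[0,0,1.05],[0,0,1.12],[0,0,1.19],[0,0,1.19]],"gripper":[0,0,0,0,0,0,0,0,0,0,0,0,0,0,0,0,0,0]}'
python3 - <<'E'
from m import *
print(telemetry.read_state()['qpos'])
for c in('side','top'):
    p,d=read_camera(c)
    for n,z in(('duplex_port',.108),('tab',.110)):
        for m in mark_of(c,n)[:1]:
            v,u=m['point'];w=atz(c,(u,v),z)[:2]-[.545,.016];print(c,n,m['confidence'],np.degrees(np.arctan2(w[1],w[0])),np.hypot(*w))
E
```

```text
t: 8.2
eef_pos: [0.5997, 0.0588, 0.0621]
eef_rot: [1.119, 2.935, 0.0]
ft_force: [-0.4, 0.4, -1.1]
width: 0.008
grasp_force: 0.0
[ 0.0565  0.25    1.8929 -0.0002  0.9983 -0.7861]
side duplex_port 0.58 83.69906474751802 0.02741859267350511
side tab 0.62 -93.79265267141733 0.06620328972988004
top duplex_port 0.91 90.67074254736563 0.027615527927937304
top tab 0.72 -87.32087424314693 0.05993971741580236
```

```bash
python3 -m crank '{"dp":[[-0.003,0.0038,0],[-0.0065,0.0073,0],[-0.01,0.0106,0],[-0.014,0.0136,0],[-0.018,0.0164,0],[-0.0223,0.0188,0],[-0.0267,0.021,0],[-0.0312,0.0228,0],[-0.0358,0.0243,0],[-0.0406,0.0255,0],[-0.0454,0.0263,0],[-0.0502,0.0268,0],[-0.055,0.027,0],[-0.06,0.0268,0],[-0.0649,0.0263,0],[-0.0697,0.0255,0],[-0.0697,0.0255,0]],"rot":[[0,0,0.07],[0,0,0.14],[0,0,0.21],[0,0,0.28],[0,0,0.35],[0,0,0.42],[0,0,0.49],[0,0,0.56],[0,0,0.63],[0,0,0.69],[0,0,0.76],[0,0,0.83],[0,0,0.9],[0,0,0.97],[0,0,1.04],[0,0,1.11],[0,0,1.11]],"gripper":[0,0,0,0,0,0,0,0,0,0,0,0,0,0,0,0,0]}'
python3 - <<'E'
from m import *
print(telemetry.read_state()['qpos'])
measure()
p,d=read_camera('side')
for c in('side',):
    for n,z in(('duplex_port',.108),('tab',.110)):
        for m in mark_of(c,n)[:1]:
            v,u=m['point'];w=atz(c,(u,v),z)[:2]-[.545,.016];print(c,n,m['confidence'],np.degrees(np.arctan2(w[1],w[0])),np.hypot(*w))
E
```

```text
t: 10.2
eef_pos: [0.5298, 0.0842, 0.0621]
eef_rot: [-0.595, 3.085, 0.0]
ft_force: [0.5, 0.0, 0.7]
width: 0.005
grasp_force: 0.0
[ 0.1111  0.1334  2.0337  0.0001  0.9743 -1.8406]
deck (0.5891571044921875, 0.07379572093486786) (0.3024619221687317, 0.2764354646205902) 78.21308898925781 4836
disc ((0.5441468954086304, -0.021025411784648895), 0.034948382526636124) 154
tab phase mod72 -27.522899528126676 77 [-103. -103. -102. -102. -102. -102. -102. -102. -102. -102. -101. -101.
 -101. -101. -101. -101. -101. -100. -100. -100. -100. -100. -100. -100.
 -100.  -99.  -99.  -99.  -99.  -99.  -99.  -99.  -98.  -98.  -98.  -98.
  -98.  -98.  -98.  -97.  -29.  -29.  -29.  -29.  -29.  -29.  -29.  -29.
  -28.  -28.  -28.  -28.  -28.  -28.  -27.  -27.  -27.  -27.  -27.  -27.
  -27.  -27.  -27.  -26.  -26.  -26.  -26.  -26.  -25.  -25.  -25.  -25.
  -25.  -25.  -25.  -25.  -24.]
tab 0.62 -21.22583323480249 0.06280100471269624
side duplex_port 0.92 149.74128440835256 0.03322187543042951
side tab 0.95 -16.011767698322643 0.060342364441638575
```

```bash
python3 -m crank '{"dp":[[-0.0024,-0.0005,0],[-0.0047,-0.0012,0],[-0.007,-0.002,0],[-0.0094,-0.0027,0],[-0.0117,-0.0036,0],[-0.0128,-0.004,0],[-0.0139,-0.0046,0],[-0.0139,-0.0046,0],[-0.0139,-0.0046,0]],"rot":[[0,0,0.035],[0,0,0.07],[0,0,0.105],[0,0,0.14],[0,0,0.175],[0,0,0.19],[0,0,0.21],[0,0,0.21],[0,0,0.21]],"gripper":[0,0,0,0,0,0,0,0,0]}'
python3 - <<'E'
from m import *
measure()
E
```

```text
t: 11.4
eef_pos: [0.5156, 0.0796, 0.0617]
eef_rot: [0.914, -3.005, -0.0]
ft_force: [-0.2, -0.2, 0.1]
width: 0.007
grasp_force: 0.0
deck (0.5757193565368652, 0.07657957822084427) (0.3025222420692444, 0.24843117594718933) 78.27070617675781 4678
disc ((0.557212233543396, -0.0237157940864563), 0.0288534015417099) 71
tab phase mod72 -15.2094101919307 86 [-91. -90. -90. -90. -90. -90. -90. -89. -89. -89. -89. -89. -89. -89.
 -89. -89. -89. -89. -89. -88. -88. -88. -87. -87. -87. -87. -87. -87.
 -87. -87. -87. -86. -86. -86. -86. -86. -86. -86. -86. -86. -86. -85.
 -85. -17. -17. -17. -17. -16. -16. -16. -16. -16. -16. -16. -16. -15.
 -15. -15. -15. -15. -15. -15. -14. -14. -14. -14. -14. -14. -13. -13.
 -13. -13. -13. -13. -13. -13. -13. -13. -12. -12. -12.  55.  56.  57.
  57.  58.]
duplex_port 0.54 -9.961076828589604 0.06787969435326183
```

```bash
python3 -m crank '{"dp":[[-0.0011,-0.0005,0],[-0.0022,-0.001,0],[-0.0033,-0.0016,0],[-0.0033,-0.0016,0],[-0.0033,-0.0016,0]],"rot":[[0,0,0.017],[0,0,0.035],[0,0,0.05],[0,0,0.05],[0,0,0.05]],"gripper":[0,0,0,0,0]}'
python3 - <<'E'
from m import *
measure()
E
```

```text
t: 12.05
eef_pos: [0.5127, 0.078, 0.0619]
eef_rot: [0.99, -2.982, -0.0]
ft_force: [-0.4, 0.6, 0.8]
width: 0.007
grasp_force: 0.0
deck (0.5862560272216797, 0.07442645728588104) (0.3024502396583557, 0.27011531591415405) 78.34175872802734 4596
disc ((0.56540447473526, 0.0025624558329582214), 0.047226160764694214) 76
tab phase mod72 -11.80855539377298 88 [-87. -87. -87. -87. -86. -86. -86. -86. -86. -86. -86. -86. -85. -85.
 -85. -85. -85. -85. -85. -84. -84. -84. -84. -84. -84. -84. -84. -83.
 -83. -83. -83. -83. -83. -82. -82. -82. -82. -82. -14. -14. -13. -13.
 -13. -13. -13. -13. -13. -13. -13. -13. -12. -12. -12. -12. -12. -12.
 -12. -11. -11. -11. -11. -11. -11. -11. -10. -10. -10. -10. -10. -10.
 -10. -10. -10.  -9.  -9.  -9.  -9.  -9.  -9.  -9.  58.  59.  59.  60.
  61.  61.  62.  62.]
tab 0.47 -7.7185733799531695 0.06415878269118533
```

```bash
python3 -m crank '{"dp":[[0.004,0.002,0],[0.009,0.004,0],[0.014,0.0055,0],[0.014,0.0055,0.02],[0.014,0.0055,0.05],[0.014,0.0055,0.09],[0.014,0.0055,0.12],[0.005,0.04,0.12],[-0.005,0.08,0.12],[-0.008,0.1,0.12],[-0.008,0.1,0.12],[-0.008,0.1,0.12]],"rot":[[0,0,0],[0,0,0],[0,0,0],[0,0,0],[0,0,0],[0,0,0],[0,0,0],[0,0,-0.1],[0,0,-0.2],[0,0,-0.3],[0,0,-0.4],[0,0,-0.5]],"gripper":[0,0,0,0,0,0,0,0,0,0,0,0]}'
python3 - <<'E'
from m import *
p,d,P=measure();cv2.imwrite('pics/t4.png',cv2.resize(p[190:360,220:460,::-1],(800,567),interpolation=cv2.INTER_CUBIC))
p,d=read_camera('side');cv2.imwrite('pics/s4.png',cv2.resize(p[150:360,180:460,::-1],(800,600),interpolation=cv2.INTER_CUBIC))
for n,z in(('duplex_port',.108),('tab',.110)):
    for m in mark_of('side',n)[:1]:
            v,u=m['point'];w=atz('side',(u,v),z)[:2]-[.545,.016];print(n,m['confidence'],np.degrees(np.arctan2(w[1],w[0])),np.hypot(*w))
E
```

```text
t: 13.4
eef_pos: [0.5049, 0.1792, 0.182]
eef_rot: [-0.218, 3.134, 0.0]
ft_force: [-0.3, 0.4, 0.5]
width: 0.009
grasp_force: 0.0
deck (0.5886453986167908, 0.07351785898208618) (0.3024495840072632, 0.2749726474285126) 78.58577728271484 5598
disc ((0.544809877872467, 0.015991907566785812), 0.05596515163779259) 2086
tab phase mod72 -11.870869840096368 208 [-160. -159. -159. -159. -158. -158. -158. -158. -158. -158. -158. -158.
 -158. -158. -157. -157. -157. -157. -157. -157. -157. -157. -156. -156.
 -156. -156. -156. -156. -156. -155. -155. -155. -155. -155. -155. -155.
 -154. -154. -154. -154. -154.  -87.  -87.  -87.  -87.  -86.  -86.  -86.
  -86.  -86.  -86.  -86.  -86.  -85.  -85.  -85.  -85.  -85.  -85.  -85.
  -84.  -84.  -84.  -84.  -84.  -84.  -84.  -84.  -83.  -83.  -83.  -83.
  -83.  -83.  -83.  -82.  -82.  -82.  -82.  -82.  -14.  -14.  -14.  -14.
  -13.  -13.  -13.  -13.  -13.  -13.  -13.  -12.  -12.  -12.  -12.  -12.
  -12.  -12.  -12.  -11.  -11.  -11.  -11.  -11.  -11.  -11.  -11.  -10.
  -10.  -10.  -10.  -10.  -10.  -10.   -9.   -9.   -9.   -9.   -9.   -9.
   -9.   -9.   58.   58.   58.   59.   59.   59.   59.   59.   59.   59.
   59.   59.   60.   60.   60.   60.   60.   61.   61.   61.   61.   61.
   61.   61.   61.   62.   62.   62.   62.   62.   62.   62.   62.   62.
   62.   63.   63.   63.   63.   63.   63.   63.   63.   64.  129.  130.
  130.  130.  130.  130.  130.  130.  130.  130.  131.  131.  131.  131.
  131.  131.  131.  131.  132.  132.  132.  132.  132.  132.  132.  132.
  132.  133.  133.  133.  133.  133.  133.  134.  134.  134.  134.  134.
  134.  134.  134.  135.]
duplex_port 0.66 164.4103549845649 0.029741804653941686
tab 0.76 -8.751484506953625 0.06396364266329553
duplex_port 0.6 159.9592658171476 0.03507076108838659
tab 0.6 -16.070929449466288 0.064117903187247
```

View pics/t4.png

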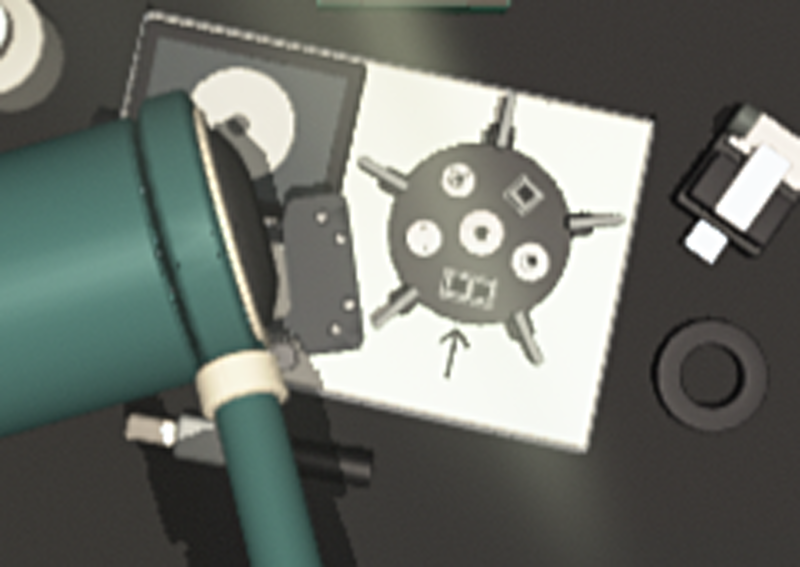

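View pics/s4.png

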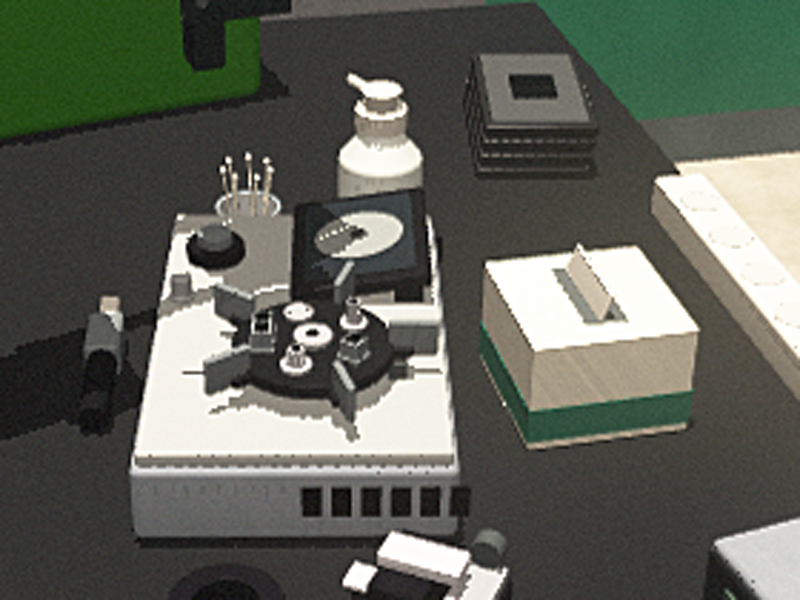

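The turret phase is -11.9° against a home of -11.6°. It stayed there when the fingers left, and the duplex at (468,288) sits over the arrow at (455,350). Loose things look unmoved. Now the key.

```bash
python3 -m crank '{"dp":[[0,-0.002,-0.03],[0,-0.002,-0.06],[0,-0.002,-0.09],[0,-0.002,-0.11],[0,-0.002,-0.12],[0,-0.002,-0.124],[0,-0.002,-0.124]],"rot":[[0,0,0],[0,0,0],[0,0,0],[0,0,0],[0,0,0],[0,0,0],[0,0,0]],"gripper":[0,0,0,0,0,0,0]}'; python3 -m crank '{"dp":[[0,0,-0.002],[0,0,-0.004],[0,0,-0.006],[0,0,-0.008],[0,0,-0.008]],"rot":[[0,0,0],[0,0,0],[0,0,0],[0,0,0],[0,0,0]],"gripper":[0,0,0,0,0]}'
```

```text
t: 14.4
eef_pos: [0.5051, 0.176, 0.0581]
eef_rot: [-0.222, 3.134, 0.0]
ft_force: [0.3, 0.2, 0.1]
width: 0.007
grasp_force: 0.0
t: 14.9
eef_pos: [0.5056, 0.1763, 0.0505]
eef_rot: [-0.222, 3.132, 0.001]
ft_force: [0.9, 0.1, 3.2]
width: 0.002
grasp_force: 1.4
```

```bash
for i in 1 2; do python3 -m crank '{"dp":[[0,0,-0.001],[0,0,-0.002],[0,0,-0.002]],"rot":[[0,0,0],[0,0,0],[0,0,0]],"gripper":[0,0,0]}' | grep -E 'pos|ft'; done;  python3 -m crank '{"dp":[[0,0,-0.001],[0,0,-0.001]],"rot":[[0,0,0],[0,0,0]],"gripper":[0,0]}' | grep -E 'pos|ft'
```

```text
eef_pos: [0.5056, 0.1763, 0.0486]
ft_force: [1.0, 0.3, 4.5]
eef_pos: [0.5057, 0.1763, 0.0484]
ft_force: [-5.2, -2.0, 16.4]
eef_pos: [0.5058, 0.1763, 0.0483]
ft_force: [-5.5, -2.5, 22.3]
```

The stop is hard: 4.5 N rising to 22 N with no further travel, so the key is right down. Raising clear.

```bash
python3 -m crank '{"dp":[[0,0,0.004],[0,0,0.01],[0,0,0.02],[0,0,0.05],[0,0,0.09],[0,0,0.13],[-0.02,-0.04,0.15],[-0.05,-0.09,0.15],[-0.07,-0.14,0.15],[-0.08,-0.19,0.15],[-0.09,-0.24,0.15],[-0.1,-0.28,0.15],[-0.1,-0.32,0.15],[-0.1,-0.34,0.15],[-0.1,-0.34,0.15],[-0.1,-0.34,0.15]],"rot":[[0,0,0],[0,0,0],[0,0,0],[0,0,0],[0,0,0],[0,0,0],[0,0,0],[0,0,0],[0,0,0],[0,0,0],[0,0,0],[0,0,0],[0,0,0],[0,0,0],[0,0,0],[0,0,0]],"gripper":[0,0,0,0,0,0,0,0,0,0,0,0,0,0,0,0]}'
python3 - <<'E' | grep -v '^ '
from m import *
p,d,P=measure();cv2.imwrite('pics/t5.png',cv2.resize(p[190:360,220:460,::-1],(800,567),interpolation=cv2.INTER_CUBIC))
k=P[(P[:,2]>.08)&(P[:,2]<.096)&(np.hypot(P[:,0]-.505,P[:,1]-.178)<.009)];print('key',len(k),np.median(k,0))
E
```

```text
t: 17.3
eef_pos: [0.4041, -0.1636, 0.1944]
eef_rot: [0.219, -3.133, -0.002]
ft_force: [0.3, 0.6, 0.0]
width: 0.003
grasp_force: 0.0
deck (0.5939491987228394, 0.07284125685691833) (0.30239224433898926, 0.28595399856567383) 78.29463195800781 8726
disc ((0.5448439717292786, 0.015958746895194054), 0.05593793839216232) 2092
tab phase mod72 -11.858902451242983 207 [-160. -159. -159. -159. -159. -158. -158. -158. -158. -158. -158. -158.
duplex_port 0.87 176.36980963618763 0.03525877294859738
tab 0.77 -8.081042105019785 0.06649034001864543
key 72 [0.5047 0.1784 0.09  ]
```

View pics/t5.png

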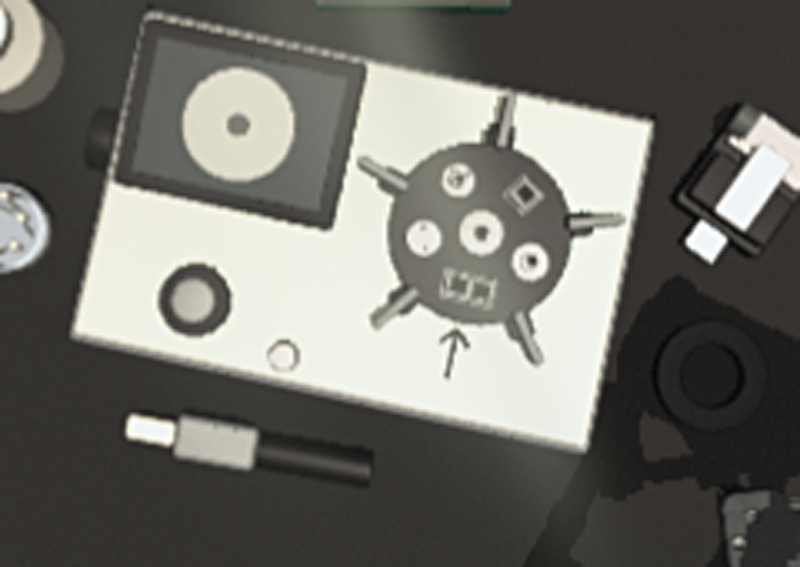

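The duplex at (468,288) is in line with the arrow, the key at (193,300) is up (z 0.090, as at the start), and the loose things are where they were. Handing in.

```bash
python3 -c "
from rig import workorder
print(workorder.close_job())"
```

```text
the job is handed in; nothing more can be done
None
```

The duplex port is home at the arrow, the key was pressed to its hard stop and is up again, no loose thing in view has moved, and the job is handed in (no verdict was returned).

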